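Lock the rotator shaft

ROBOT

A 7-joint arm with a two-finger parallel gripper is mounted at the origin on the work surface; the furniture and walls round the work are solid. World frame = base frame: x ahead of the robot, y to its left, z up, the work surface at z = 0. Lengths are in m, angles in degrees, forces in N, time in s.
With the tool pointing down it reaches from about 0.425 to 0.875 m from the base axis. Payload 4.7 kg.
Tool frame: the origin (TCP) lies midway between the tips of the shut fingers; the grasp point (between the pads) lies 19 mm behind it (env.grip_depth is the distance from the TCP to the grasp point, in m); z points along the fingers, y is the line along which they close (so a half turn about z gives the same grasp; the last joint's range is limited). The gripper opens to 87 mm and grips with 3 to 60 N. Pads are 19 mm wide; open, the fingers measure 117 mm over their backs; the gripper's body (75 mm by 190 mm) begins 51 mm behind the grasp point.
Start: joints at [-73.734, 18.392, -4.016, 83.108, 1.295, 78.541, -3.26], TCP at [0.173, 0.627, 0.189] pointing down, gripper open.
Joint ranges: [-163.93, 163.93], [-17.29, 119.83], [-79.2, 71.16], [3.27, 140.29], [-89.18, 269.18], [5.43, 117.66], [-154.24, 154.24]. Speed limits (degrees/s): [147.25, 147.25, 180, 180, 180, 180, 180].

INTERFACE

Orientations are given as [roll, pitch, yaw] about the fixed x, y, z axes, in that order (R = Rz(yaw) Ry(pitch) Rx(roll)).
In Python, from cell import get_obs, optics, env, nets gives the robot as it stands.
- The arm moves only by the shell command python3 -m creep 'ROWS' [FORCE]. ROWS is JSON, a list of rows, each an object of numbers: "wx", "wy", "wz": the turn, a rotation vector about the tool's x, y, z in degrees; "tx", "ty", "tz": the shift along the tool's x, y, z in mm; "gripper": the opening, from -1 (shut) to 1 (fully open). A call has 1 to 5 rows; each row is the pose to reach, as a shift and turn from the pose commanded when the call began, along the tool's axes at that moment; what a row does not reach only later rows make up. A row lasts 1/12 s, in which the tool goes at most 41.7 mm and 7.16 degrees, less where a joint would pass 70% of its speed; a pose out of reach is approached as far as the arm can. A call with a gripper value outside its range is refused whole. The fingers move at their own pace and stop on an object; FORCE is the grip in N (left out, the last holds). Time passes only in rows, so rows that repeat a pose let the fingers close. It gives the time, the measured TCP pose, the force, the opening and the grip force at its end, in the units of the state.
- get_obs(): the state, without advancing time (a new reading comes with each control period).
- optics.read_camera(name): name is "side" or "top" or "wrist"; returns (picture, depth): 480x640x3 uint8, red, green, blue; 480x640 float32, m along the optical axis (not along the pixel's ray), 0 where there is no reading.
- optics.camera_info(name): a dict with "fovy" (degrees; the focal length in pixels is half the picture's height over the tangent of half this angle, whatever the lens; pixels are square), "cx", "cy" (the principal point, pixels), "R" (3x3) and "t" (3): a world point X has camera coordinates R X + t; the wrist camera has in their place "tool_from_camera" (4x4, takes a point from camera to tool coordinates, whose origin is the TCP and whose axes are the flange's). Camera axes: x right, y down, z forward; pixel columns grow to the right and rows downward; lengths in m; the calibration is good to about 2 mm. A picture is of the moment at which its call begins: read the wrist's pose just before it. camera_info takes no time and is no camera call.
- env.sign_off(): hands the job in; it is judged then, once.
Trained networks look in the newest picture that a camera, given by its name, has taken for a name from the list of things; names that differ only in an ending like _2 or _b are one class to them, and where a whole thing is asked for, a point or a joint stands for the part that bears it (a point fixed in the world has none). Each returns a list of dicts, best first, with "confidence" (0 to 1); they miss things now and then, are a little off and sometimes report something else, mostly with a low value. They report only what shows in the picture. A call takes as long as a camera call. They do not tell look-alikes from the thing itself.
- nets.look_for(query, camera): "point" ([x, y, z] in m, in world coordinates, good to about 4 mm: the middle of the surface that is visible of it).
- nets.place_of(query, camera): "point" ([x, y, z] in m, in world coordinates, good to about 4 mm: a listed point, or the origin of a listed thing).
The state is a dict: "time_s": time; "qpos": joint angles; "joint_velocities": joint speeds; "effort": joint torques, N m; "tool_pos": TCP position; "tool_rot": TCP orientation; "force": force on the tool from outside, world axes, zero at the start; "wrist_torque": the same for the moment, N m; "grip_width": finger opening in m; "grasp_force": force on a finger pad.
Only numpy, scipy, OpenCV 4.12 (cv2) and the standard library are available. Lean on these libraries where they do the work, as an engineer would, in place of code of your own. Each camera call takes 0.05 s, during which the arm holds its last target. There are 200 camera calls.

TASK

Lock the shaft of the sample rotator on the bench for transport: push the orange crank pin round with a fingertip until the slot across the steel disc lines up with the brass lock bar, then push the bar by its red tab through the slot until its nose is fully home in the yellow catch on the far side. Only push, gently: do not pinch or lift the bar or the pin. Leave the vials, the tin and the bottle standing where they are, and finish with the hand clear.

Things in the scene. Friction and masses are not known exactly. Their poses are not given: they have to be found in the camera images.
- lock_unit: fixed shaft-lock unit: grey base 325 x 120 mm (x -225..100, y -60..60), top 18 mm above the bench. Origin on the bench under the disc's axis; x = direction the bar is pushed (robot's right, +-20 deg), z up. The bar lies in an open-topped aluminium channel along y = 0, x -217..-52 mm: floor 25 mm above the bench, inner width 18 mm, walls 6 mm thick, tops at 36 mm.
- catch_mouth (a point): middle of the open mouth of the yellow catch, 50 mm along x from the disc's axis, 31 mm above the bench; same axes as lock_unit. The catch is 46 mm long, 38 mm wide, its top 48 mm above the bench; its pocket is 20 mm wide, roofed at 42 mm. A sprung rubber buffer stands 22 mm inside the mouth (0.5 N at once, 0.5 N more per mm, gives 12 mm): the bar is home when its nose meets it.
- disc (a joint): angle of the steel locking disc about its vertical axis, rad, counter-clockwise from above. 0 and pi both line the slot up with the bar (unit's x); starts between 0.6 and 2.5, so either may be nearer. Range -0.6..3.75. Stays where it is left (friction 0.06 N m, about 2 N at the pin); within about 0.15 rad of alignment the bar's tapered nose centres it.
- slot (a point): centre of the disc's top face (42 mm above the bench). Its x axis runs along the slot, y points to the crank pin. Disc 90 mm in diameter; the slot crosses it through the centre, 19 mm wide, flared at both mouths to 32 mm, floor 25 mm above the bench.
- crank_pin (a point): centre of the top of the upright orange crank pin on the disc, 15 mm in diameter, reaching from the disc's top (42 mm) to 67 mm above the bench, 33 mm from the disc's axis, at right angles to the slot. Seen from above it stands at the joint angle + 90 degrees from x of the unit.
- lock_bar: loose brass lock bar, 14 mm wide, 12 mm high, 140 mm long, about 0.25 kg (varies), lying in the channel. Origin on its underside at mid length, x towards the nose, z up. It starts with its nose 10 to 25 mm short of the disc.
- bar_nose (a point): tip of the bar's tapered nose, 70 mm ahead of the bar's origin, 6 mm above its underside. Fully home it touches the catch's rubber buffer at x = 72 mm of the unit.
- bar_tab (a point): middle of the rear face of the red thumb tab on the bar's tail, the face to push: 69 mm behind the bar's origin, 30 mm above its underside (55 mm above the bench). The tab is 26 mm wide, 11 mm thick and reaches from 36 to 66 mm above the bench.
- amber_vial: small amber screw-cap vial, 23 mm wide, 45 mm tall; bystander, loose; origin at the centre of its underside.
- stir_tin: round tin of stirring bars, 61 mm wide, 32 mm tall; bystander, loose; origin at the centre of its underside.
- dye_bottle: reagent bottle with orange cap, 52 mm wide, 98 mm tall; bystander, loose; origin at the centre of its underside.
- clear_vial: clear vial with blue cap, 26 mm wide, 50 mm tall; bystander, loose; origin at the centre of its underside.
Mind the look-alikes: they are no part of the job. There is more than one size of the lock_bar; the job needs the larger.

How it is judged (in metres and radians):
On the way:
1. the slot is turned into line with the bar (angle between the x axis of slot and the x axis of lock_unit, either way round below 0.17 rad), for 0.2 s.
At the end, for the whole second after the job is handed in: the bar's nose is in the catch, at least 63 mm past the disc's axis (the buffer is at 72 mm) and within 12 mm of its line; the bar lies level and within 0.12 rad of the unit's x axis, at rest; the slot is within 0.2 rad of that axis; bystanders within 20 mm of their starts and upright (x of bar_nose in the frame of lock_unit above 0.063 m and y of bar_nose in the frame of lock_unit between -0.012 and 0.012 m and z of bar_nose in the frame of lock_unit below 0.042 m and angle between the x axis of lock_bar and the x axis of lock_unit, either way round below 0.12 rad and angle between the x axis of slot and the x axis of lock_unit, either way round below 0.2 rad and angle between lock_bar's own z axis and vertical below 0.12 rad and linear speed of lock_bar below 0.02 m/s and distance of each of amber_vial, stir_tin, dye_bottle, clear_vial from where it was at the start of the episode below 0.02 m and angle between each of amber_vial, stir_tin, dye_bottle, clear_vial's own z axis and vertical below 0.2 rad); the robot touches nothing.
It fails at once if the lock bar is lifted (more than 15 mm) or tipped up (height (world z) of lock_bar above 0.04 m or angle between lock_bar's own z axis and vertical above 0.35 rad).
It fails at once if the bar is pinched or pushed with more than 35 N (contact force between the fingers and lock_bar above 35 N).
It fails at once if the disc or its pin is pinched or pushed with more than 35 N (contact force between the fingers and disc above 35 N).
It fails at once if a vial, the tin or the bottle is moved more than 20 mm or knocked over (distance of any of amber_vial, stir_tin, dye_bottle, clear_vial from where it was at the start of the episode above 0.02 m or angle between any of amber_vial, stir_tin, dye_bottle, clear_vial's own z axis and vertical above 0.3 rad).
It also fails if it takes over 48 s, if anything falls off the work surface, if the arm or the gripper's body presses on something with over 40 N, if the wrist force passes 120 N, or if a joint passes its speed limit or range.

## Working session

There is one attempt and no reset: what is moved stays moved. The work goes in short steps, Python scripts to look and compute and a shell command to move; the robot and the scene stay as the last step left them, time stands still between calls to the robot, and variables do not carry over. Pictures are saved under pics/ and viewed, at most 10 in all, crops included, and the job is handed in when it is done.

```bash
mkdir -p pics; ls
python3 - <<'E'
from cell import get_obs, optics, env, nets
import cv2
for c in ("top","side"):
    p,d=optics.read_camera(c); cv2.imwrite(f"pics/{c}0.png",p[:,:,::-1])
    for q in ("lock_unit","catch_mouth","slot","crank_pin","lock_bar","bar_nose","bar_tab","amber_vial","stir_tin","dye_bottle","clear_vial"):
        print(c,q,[( [round(v,3) for v in r["point"]],round(r["confidence"],2)) for r in nets.place_of(q,c)][:4])
o=get_obs();print(o["time_s"],o["tool_pos"],o["tool_rot"])
E
```

```text
pics
top lock_unit [([0.496, 0.082, 0.001], 0.57)]
top catch_mouth [([0.482, 0.029, 0.035], 0.87)]
top slot [([0.492, 0.079, 0.042], 0.61)]
top crank_pin [([0.509, 0.105, 0.067], 0.7)]
top lock_bar [([0.407, 0.422, -0.002], 0.91), ([0.53, 0.203, 0.022], 0.59)]
top bar_nose [([0.364, 0.442, 0.009], 0.82), ([0.51, 0.137, 0.032], 0.68)]
top bar_tab [([0.547, 0.267, 0.058], 0.84), ([0.45, 0.406, 0.023], 0.77)]
top amber_vial []
top stir_tin [([0.42, 0.211, 0.002], 0.67)]
top dye_bottle [([0.664, 0.227, -0.003], 0.94)]
top clear_vial [([0.431, -0.053, 0.004], 0.65)]
side lock_unit [([0.493, 0.077, -0.004], 0.69)]
side catch_mouth [([0.481, 0.031, 0.031], 0.73)]
side slot [([0.495, 0.078, 0.045], 0.93), ([0.666, 0.226, -0.002], 0.47)]
side crank_pin [([0.506, 0.113, 0.069], 0.88), ([0.592, 0.104, -0.0], 0.35)]
side lock_bar [([0.529, 0.204, 0.025], 0.89), ([0.411, 0.426, 0.001], 0.74)]
side bar_nose [([0.364, 0.441, 0.006], 0.83), ([0.506, 0.137, 0.035], 0.73)]
side bar_tab [([0.549, 0.264, 0.058], 0.86), ([0.455, 0.41, 0.019], 0.66)]
side amber_vial [([0.592, 0.103, 0.002], 0.55)]
side stir_tin [([0.497, 0.079, -0.004], 0.68), ([0.415, 0.21, -0.003], 0.62)]
side dye_bottle [([0.663, 0.227, -0.003], 0.64)]
side clear_vial [([0.431, -0.05, 0.001], 0.76), ([0.507, 0.138, 0.031], 0.35)]
1.2 [0.17331552 0.62651154 0.18858291] [1.79993673e+02 4.49730517e-03 1.64541720e+02]
```

View pics/top0.png

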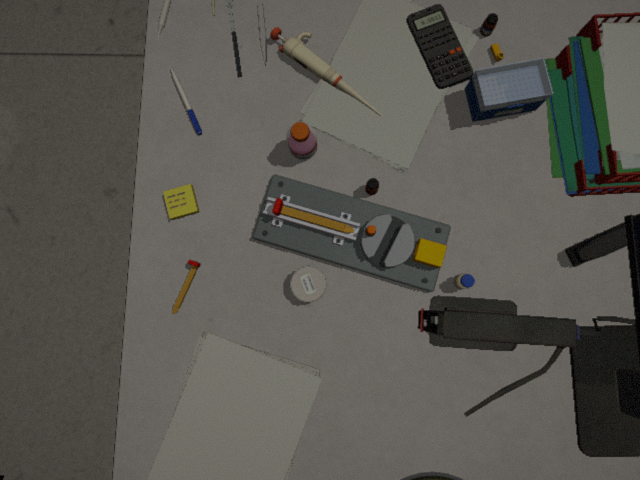

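View pics/side0.png

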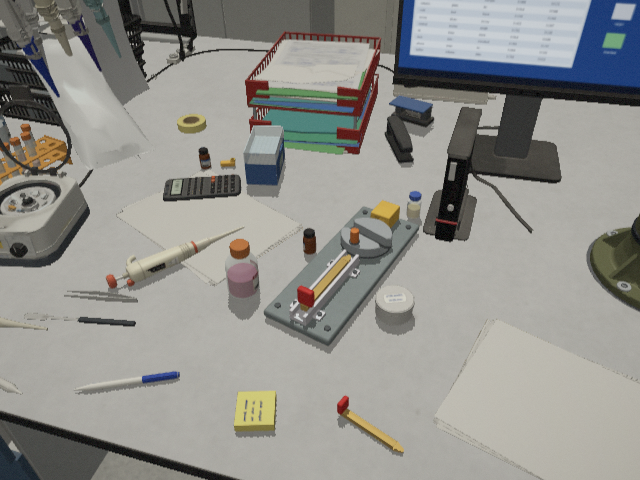

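The top view shows the bar in the channel at about (315,220), with its tab at (278,207). A second, smaller bar lies loose on the bench at (186,287). The crank pin is at (371,230), the disc at (388,240), and the slot runs roughly across the bar's line. The one in the channel fits the description because it is larger and sits in the unit. I'll confirm that in an enlarged crop and check heights along the path.

```bash
cat > h.py <<'E'
import numpy as np
from cell import get_obs, optics, env, nets
from scipy.spatial.transform import Rotation as Ro
AX=np.radians(-105.7); D=np.array([.4935,.0785])
def u2w(x,y,D=D,AX=AX):
    c,s=np.cos(AX),np.sin(AX); return D+[c*x-s*y,s*x+c*y]
def w2u(p,D=D,AX=AX):
    c,s=np.cos(AX),np.sin(AX); d=np.array(p)[...,:2]-D; return np.stack([c*d[...,0]+s*d[...,1],-s*d[...,0]+c*d[...,1]],-1)
def cloud(c):
    p,d=optics.read_camera(c); i=optics.camera_info(c); f=240/np.tan(np.radians(i["fovy"])/2)
    v,u=np.mgrid[:480,:640]; P=np.stack([(u-i["cx"])/f*d,(v-i["cy"])/f*d,d],-1)
    if c=="wrist":
        o=get_obs(); T=np.array(i["tool_from_camera"]); P=P@T[:3,:3].T+T[:3,3]
        W=P@Ro.from_euler("xyz",o["tool_rot"],degrees=True).as_matrix().T+o["tool_pos"]
    else: W=(P-i["t"])@np.array(i["R"])
    W[d==0]=np.nan
    return p,W
def go(x,y,z,yaw):
    o=get_obs(); R=Ro.from_euler("xyz",o["tool_rot"],degrees=True)
    t=R.inv().apply(np.array([x,y,z])-o["tool_pos"])*1000
    w=(R.inv()*Ro.from_euler("xyz",[180,0,yaw],degrees=True)).as_rotvec(degrees=True)
    print("t",t.round(1),"w",w.round(1),"from",np.round(o["tool_pos"],4),np.round(o["tool_rot"],1),"F",np.round(o["force"],1),"time",o["time_s"])
E
python3 - <<'E'
from h import *
import cv2
p,W=cloud("top")
a=cv2.resize(p[160:320,150:460],None,fx=2.4,fy=2.4,interpolation=cv2.INTER_CUBIC)
cv2.imwrite("pics/crop.png",a[:,:,::-1])
# tall things in the work region
m=(W[...,2]>.1)&(W[...,0]>.1)&(W[...,0]<.9)&(W[...,1]>-.2)&(W[...,1]<.7)
n,l,st,ce=cv2.connectedComponentsWithStats(m.astype('uint8'))
for k in range(1,n):
    q=W[l==k]
    if len(q)>15: print(len(q),q.min(0).round(2),q.max(0).round(2))
# orange pin / red tab / bar length by colour
h=cv2.cvtColor(p,cv2.COLOR_RGB2HSV)
for nm,lo,hi,zr in (("pin",(5,150,80),(14,255,255),(.055,.08)),("yellowcatch",(18,150,80),(30,255,255),(.044,.054)),("tab",(0,150,60),(4,255,255),(.055,.075))):
    q=W[(cv2.inRange(h,lo,hi)>0)&(W[...,2]>zr[0])&(W[...,2]<zr[1])&(abs(W[...,0]-.5)<.12)&(W[...,1]<.3)]
    print(nm,len(q),q.mean(0).round(4) if len(q) else "", w2u(q).mean(0).round(4) if len(q) else "")
go(*u2w(-.06,-.027),.12,119)
E
```

```text
4262 [ 0.34 -0.2   0.1 ] [0.38 0.03 0.19]
pin 55 [0.5162 0.0744 0.066 ] [-0.0022  0.023 ]
yellowcatch 622 [0.4749 0.0077 0.0477] [0.0732 0.0012]
tab 171 [ 0.5698 -0.0254  0.0631] [0.0794 0.1015]
t [-427.9 -382.7   68.6] w [ 0.   0.  45.5] from [0.1733 0.6265 0.1886] [180.    0.  164.5] F [-0.6 -0.2  0.1] time 1.25
```

View pics/crop.png

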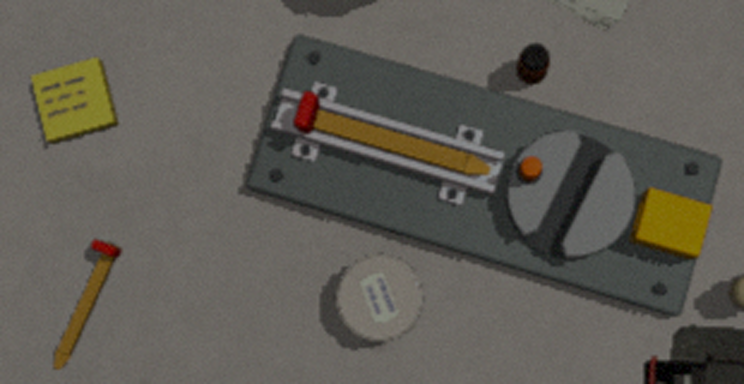

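The crop confirms it. The larger bar is in the channel, with its tail at (307,112) and nose at (488,170) in the crop. The small loose one at (85,300) is a decoy. The pin is at about 170°, so the joint is at about 80° and 0 is the nearer alignment. I'll push the pin clockwise towards the unit's +y.

```bash
python3 -m creep '[{"tx":-150,"ty":-132},{"tx":-150,"ty":-132},{"tx":-150,"ty":-132},{"tx":-150,"ty":-132},{"tx":-150,"ty":-132,"gripper":-1}]' 10
python3 -m creep '[{"tx":-140,"ty":-125,"gripper":-1},{"tx":-140,"ty":-125,"gripper":-1},{"tx":-140,"ty":-125,"gripper":-1},{"tx":-140,"ty":-125,"gripper":-1},{"tx":-140,"ty":-125,"gripper":-1}]'
python3 -c "
from h import *
go(*u2w(-.056,-.018),.13,119.3)"
```

```text
t [-436.9 -386.7   58.6] w [ 0.   0.  45.2] from [0.1733 0.6265 0.1886] [180.    0.  164.5] F [-0.6 -0.2  0.1] time 1.25validation failed for argument at $[0]...
validation failed for argument at $[0]...
```

```bash
python3 -m creep '[{"wx":0,"wy":0,"wz":0,"tx":-150,"ty":-132,"tz":0,"gripper":-1},{"wx":0,"wy":0,"wz":0,"tx":-150,"ty":-132,"tz":0,"gripper":-1},{"wx":0,"wy":0,"wz":0,"tx":-150,"ty":-132,"tz":0,"gripper":-1},{"wx":0,"wy":0,"wz":0,"tx":-150,"ty":-132,"tz":0,"gripper":-1},{"wx":0,"wy":0,"wz":0,"tx":-150,"ty":-132,"tz":0,"gripper":-1}]' 10
python3 -c "
from h import *
go(*u2w(-.056,-.018),.13,119.3)"
```

```text
time_s: 1.67
tool_pos: [0.2848, 0.4563, 0.1888]
tool_rot: [-180.0, 0.1, 164.4]
force: [1.0, 0.4, 0.5]
grip_width: 0.0613
grasp_force: 0.0
t [-284.6 -251.8   59.1] w [ 0.   0.1 45.1] from [0.2848 0.4563 0.1888] [-1.800e+02  1.000e-01  1.644e+02] F [1.  0.4 0.5] time 1.6667
```

```bash
python3 -m creep '[{"wx":0,"wy":0,"wz":0,"tx":-150,"ty":-132,"tz":0,"gripper":-1},{"wx":0,"wy":0,"wz":0,"tx":-150,"ty":-132,"tz":0,"gripper":-1},{"wx":0,"wy":0,"wz":0,"tx":-150,"ty":-132,"tz":0,"gripper":-1},{"wx":0,"wy":0,"wz":0,"tx":-150,"ty":-132,"tz":0,"gripper":-1},{"wx":0,"wy":0,"wz":0,"tx":-150,"ty":-132,"tz":0,"gripper":-1}]' 10
python3 -m creep '[{"wx":0,"wy":0,"wz":7,"tx":-135,"ty":-120,"tz":20,"gripper":-1},{"wx":0,"wy":0,"wz":14,"tx":-135,"ty":-120,"tz":40,"gripper":-1},{"wx":0,"wy":0,"wz":21,"tx":-135,"ty":-120,"tz":58,"gripper":-1},{"wx":0,"wy":0,"wz":28,"tx":-135,"ty":-120,"tz":58,"gripper":-1},{"wx":0,"wy":0,"wz":35,"tx":-135,"ty":-120,"tz":58,"gripper":-1}]'
python3 -c "
from h import *
go(*u2w(-.056,-.018),.13,119.3)"
```

```text
time_s: 2.08
tool_pos: [0.3938, 0.2888, 0.189]
tool_rot: [180.0, 0.1, 164.4]
force: [0.9, -0.2, -1.1]
grip_width: 0.0286
grasp_force: 0.0
time_s: 2.5
tool_pos: [0.4915, 0.1355, 0.1295]
tool_rot: [-179.9, 0.1, 128.9]
force: [-0.3, -0.5, -0.6]
grip_width: 0.0016
grasp_force: 0.0
t [ 1.5  1.  -0.5] w [-0.   0.1  9.6] from [0.4915 0.1355 0.1295] [-1.799e+02  1.000e-01  1.289e+02] F [-0.3 -0.5 -0.6] time 2.5
```

```bash
python3 -m creep '[{"wx":0,"wy":0,"wz":7,"tx":1.5,"ty":1,"tz":0,"gripper":-1},{"wx":0,"wy":0,"wz":9.6,"tx":1.5,"ty":1,"tz":0,"gripper":-1},{"wx":0,"wy":0,"wz":9.6,"tx":1.5,"ty":1,"tz":0,"gripper":-1}]'
python3 - <<'E'
from h import *
import cv2
p,W=cloud("wrist"); cv2.imwrite("pics/w1.png",p[:,:,::-1])
for q in ("slot","crank_pin","bar_nose","catch_mouth"):
    print(q,[(w2u(r["point"]).round(4),np.round(r["point"][2],3),round(r["confidence"],2)) for r in nets.place_of(q,"wrist")][:2])
U=w2u(W); z=W[...,2]
s=(abs(z-.066)<.004)&(np.hypot(U[...,0],U[...,1])<.06); print("pin pts",s.sum(),np.nanmedian(U[s],0) if s.any() else "")
s=(abs(z-.0475)<.002)&(U[...,0]>.03)&(U[...,0]<.12); print("catch",s.sum(), U[s].min(0) if s.any() else"", U[s].max(0) if s.any() else "")
go(*u2w(-.056,-.018),.05,119.3)
E
```

```text
time_s: 2.75
tool_pos: [0.4901, 0.1417, 0.1304]
tool_rot: [-180.0, -0.0, 119.8]
force: [0.7, 0.5, 0.1]
grip_width: 0.0006
grasp_force: 0.0
slot [(array([0.0011, 0.0008]), np.float64(0.044), 0.94)]
crank_pin [(array([-0.0333,  0.006 ]), np.float64(0.066), 0.69)]
bar_nose [(array([-0.0614,  0.0023]), np.float64(0.031), 0.82)]
catch_mouth []
pin pts 42 [-0.03801115  0.00070199]
catch 130 [ 0.0829686  -0.12485273] [ 0.11889057 -0.0859031 ]
t [-5.3 -1.6 80.8] w [ 0.  -0.   0.7] from [0.49   0.1427 0.1308] [180.  -0. 120.] F [ 1.2  0.1 -0.9] time 3.0
```

View pics/w1.png

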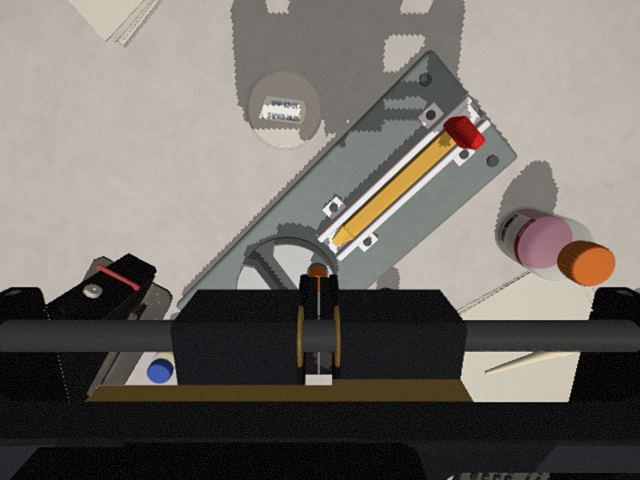

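The wrist view shows the pin at (318,272), just ahead of the shut fingertips at (318,290), and the slot lying crosswise. The bar's nose is at (335,245). The measured pin position of (-33, 6) mm agrees with 170°. Now I'll descend beside it.

```bash
python3 -m creep '[{"wx":0,"wy":0,"wz":0.7,"tx":-3,"ty":-1.6,"tz":20,"gripper":-1},{"wx":0,"wy":0,"wz":0.7,"tx":-3,"ty":-1.6,"tz":45,"gripper":-1},{"wx":0,"wy":0,"wz":0.7,"tx":-3,"ty":-1.6,"tz":70,"gripper":-1},{"wx":0,"wy":0,"wz":0.7,"tx":-3,"ty":-1.6,"tz":79,"gripper":-1},{"wx":0,"wy":0,"wz":0.7,"tx":-3,"ty":-1.6,"tz":79,"gripper":-1}]'
python3 - <<'E'
from h import *
o=get_obs(); print(w2u(o["tool_pos"]))
n=np.array([1,1])/2**.5; r=.033
for a in (170,160,150,140,130,120,110,100,92,90,88):
    for off in (.017,):
        c=r*np.array([np.cos(np.radians(a)),np.sin(np.radians(a))])-off*n
        print(a,c.round(4),end=" "); go(*u2w(*c),.05,119.3)
E
```

```text
time_s: 3.42
tool_pos: [0.488, 0.1384, 0.0494]
tool_rot: [-179.7, -0.0, 119.3]
force: [-0.6, 0.6, -0.3]
grip_width: 0.0007
grasp_force: 0.0
[-0.0561395  -0.02145301]
170 [-0.0445 -0.0063] t [-18.9   2.5  -0.6] w [-0.3 -0.  -0. ] from [0.488  0.1384 0.0494] [-179.7   -0.   119.3] F [-0.6  0.6 -0.3] time 3.4167
160 [-0.043  -0.0007] t [-23.9   5.4  -0.6] w [-0.3 -0.  -0. ] from [0.488  0.1384 0.0494] [-179.7   -0.   119.3] F [-0.6  0.6 -0.3] time 3.4167
150 [-0.0406  0.0045] t [-29.3   7.3  -0.6] w [-0.3 -0.  -0. ] from [0.488  0.1384 0.0494] [-179.7   -0.   119.3] F [-0.6  0.6 -0.3] time 3.4167
140 [-0.0373  0.0092] t [-35.    8.3  -0.6] w [-0.3 -0.  -0. ] from [0.488  0.1384 0.0494] [-179.7   -0.   119.3] F [-0.6  0.6 -0.3] time 3.4167
130 [-0.0332  0.0133] t [-40.7   8.3  -0.6] w [-0.3 -0.  -0. ] from [0.488  0.1384 0.0494] [-179.7   -0.   119.3] F [-0.6  0.6 -0.3] time 3.4167
120 [-0.0285  0.0166] t [-46.4   7.3  -0.6] w [-0.3 -0.  -0. ] from [0.488  0.1384 0.0494] [-179.7   -0.   119.3] F [-0.6  0.6 -0.3] time 3.4167
110 [-0.0233  0.019 ] t [-51.8   5.4  -0.6] w [-0.3 -0.  -0. ] from [0.488  0.1384 0.0494] [-179.7   -0.   119.3] F [-0.6  0.6 -0.3] time 3.4167
100 [-0.0178  0.0205] t [-56.8   2.5  -0.6] w [-0.3 -0.  -0. ] from [0.488  0.1384 0.0494] [-179.7   -0.   119.3] F [-0.6  0.6 -0.3] time 3.4167
92 [-0.0132  0.021 ] t [-60.4  -0.4  -0.6] w [-0.3 -0.  -0. ] from [0.488  0.1384 0.0494] [-179.7   -0.   119.3] F [-0.6  0.6 -0.3] time 3.4167
90 [-0.012  0.021] t [-61.2  -1.2  -0.6] w [-0.3 -0.  -0. ] from [0.488  0.1384 0.0494] [-179.7   -0.   119.3] F [-0.6  0.6 -0.3] time 3.4167
88 [-0.0109  0.021 ] t [-62.   -2.   -0.6] w [-0.3 -0.  -0. ] from [0.488  0.1384 0.0494] [-179.7   -0.   119.3] F [-0.6  0.6 -0.3] time 3.4167
```

```bash
python3 -m creep '[{"wx":0,"wy":0,"wz":0,"tx":-10,"ty":3,"tz":0,"gripper":-1},{"wx":0,"wy":0,"wz":0,"tx":-16,"ty":4,"tz":0,"gripper":-1},{"wx":0,"wy":0,"wz":0,"tx":-21,"ty":5,"tz":0,"gripper":-1},{"wx":0,"wy":0,"wz":0,"tx":-26,"ty":6,"tz":0,"gripper":-1},{"wx":0,"wy":0,"wz":0,"tx":-30,"ty":7,"tz":0,"gripper":-1}]'
python3 -m creep '[{"wx":0,"wy":0,"wz":0,"tx":-4,"ty":0,"tz":0,"gripper":-1},{"wx":0,"wy":0,"wz":0,"tx":-8,"ty":0,"tz":0,"gripper":-1},{"wx":0,"wy":0,"wz":0,"tx":-12,"ty":0,"tz":0,"gripper":-1},{"wx":0,"wy":0,"wz":0,"tx":-16,"ty":-1,"tz":0,"gripper":-1},{"wx":0,"wy":0,"wz":0,"tx":-20,"ty":-1,"tz":0,"gripper":-1}]'
python3 - <<'E'
from h import *
import cv2
p,W=cloud("top"); a=cv2.resize(p[160:320,250:460],None,fx=3,fy=3); cv2.imwrite("pics/t2.png",a[:,:,::-1])
go(*u2w(-.012,.021),.05,119.3); print(w2u(get_obs()["tool_pos"]))
for c in ("side","top"):
  if c=="side": optics.read_camera(c)
  print(c,[(w2u(r["point"]).round(4),round(r["confidence"],2)) for r in nets.place_of("crank_pin",c)][:2])
E
```

```text
time_s: 3.83
tool_pos: [0.5121, 0.1154, 0.0525]
tool_rot: [179.9, 0.0, 119.2]
force: [-0.3, 0.1, 0.1]
grip_width: 0.0005
grasp_force: 0.0
time_s: 4.25
tool_pos: [0.5197, 0.0977, 0.0515]
tool_rot: [-180.0, -0.0, 119.2]
force: [-1.1, 0.5, 0.2]
grip_width: 0.0005
grasp_force: 0.0
t [-9.3 -8.9  1.6] w [ 0.   0.  -0.1] from [0.5202 0.0968 0.0516] [180.    0.  119.2] F [ 0.5 -1.4 -0.7] time 4.3
[-0.02487018  0.0207662 ]
side [(array([-0.0358,  0.0048]), 0.94)]
top [(array([-0.0295,  0.0053]), 0.92)]
```

View pics/t2.png

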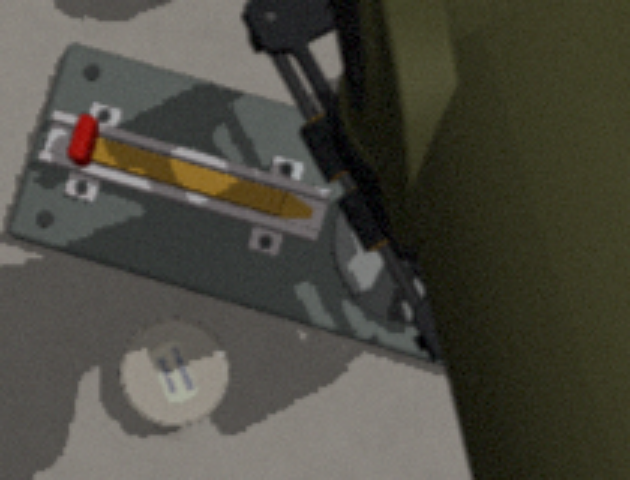

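Run:
```python
from h import *
import cv2
p,d=optics.read_camera("side"); a=cv2.resize(p[180:330,260:440],None,fx=4,fy=4); cv2.imwrite("pics/s2.png",a[:,:,::-1])
```

```text
(no output)
```

View pics/s2.png

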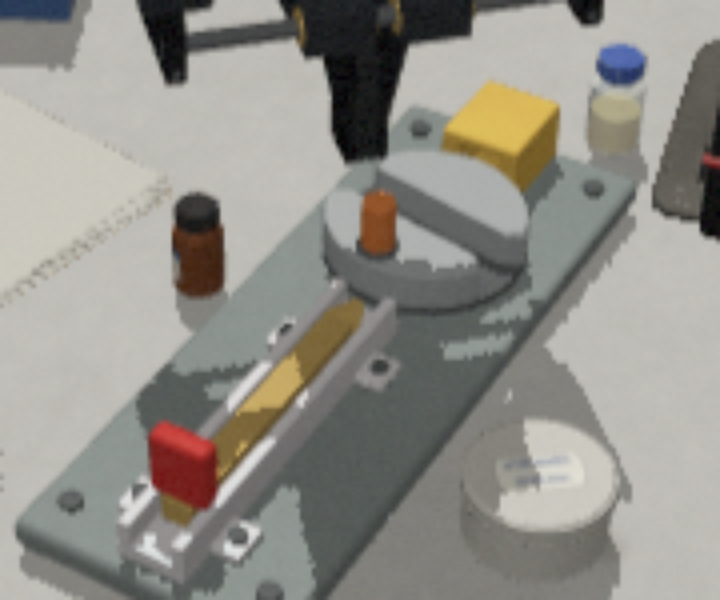

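Run:
```python
from h import *
i=optics.camera_info("side"); f=240/np.tan(np.radians(i["fovy"])/2)
def pr(X):
    c=np.array(i["R"])@np.array(X)+i["t"]; return np.array([i["cx"]+f*c[0]/c[2],i["cy"]+f*c[1]/c[2]])
o=get_obs(); t=o["tool_pos"]
crop=lambda X:((pr(X)-[260,180])*4).round()
print("tcp",crop(t),t,"pin",crop([*u2w(-.0325,.0057),.067]),"axis",crop([*D,.042]),"cam",-np.array(i["R"]).T@i["t"])
print(o["force"],o["qpos"])
from scipy.optimize import fsolve
for z in (.042,.05,.06,.07,.08,.09):
    s=fsolve(lambda p:crop([p[0],p[1],z])-[360,158],t[:2]);
    s2=np.linalg.lstsq(np.eye(2),s,rcond=None)[0]; print(z,s2,w2u(s2))
```

```text
tcp [353. 203.] [0.51967554 0.09836098 0.05151854] pin [375. 193.] axis [422. 203.] cam [0.35767687 0.80419961 0.62554021]
[-0.20587983 -1.06676724 -0.19229276] [-36.21975819  10.57960256  24.87459766 110.40536048  -5.12693887
  60.08142478  20.09830808]
0.042 [0.52714052 0.05436655] [0.01412993 0.03891598]
0.05 [0.52475485 0.06479478] [0.00473632 0.03379742]
0.06 [0.52197632 0.07714877] [-0.00640489  0.02777956]
0.07 [0.51903984 0.09013542] [-0.01811242  0.02143845]
0.08 [0.51603042 0.1030278 ] [-0.02970946  0.01505261]
0.09 [0.51329083 0.11571568] [-0.04118263  0.00898189]
```

Run:
```python
from h import *
for c in ("side","top"):
    p,W=cloud(c); t=get_obs()["tool_pos"]
    dark=(p.max(-1)<60)&(np.hypot(W[...,0]-t[0],W[...,1]-t[1])<.06)&(W[...,2]>.052)&(W[...,2]<.14)
    q=W[dark]; q=q[np.argsort(q[:,2])]
    print(c,len(q)); 
    if len(q): print(q[::max(1,len(q)//15)].round(3)); print(w2u(q[:10]).round(3))
```

```text
side 407
[[0.51  0.107 0.085]
 [0.515 0.109 0.09 ]
 [0.512 0.108 0.094]
 [0.518 0.112 0.097]
 [0.527 0.103 0.102]
 [0.519 0.113 0.106]
 [0.512 0.109 0.11 ]
 [0.52  0.11  0.114]
 [0.524 0.114 0.118]
 [0.517 0.109 0.121]
 [0.502 0.104 0.125]
 [0.526 0.115 0.128]
 [0.516 0.101 0.13 ]
 [0.517 0.111 0.133]
 [0.507 0.107 0.136]
 [0.507 0.107 0.14 ]]
[[-0.032  0.008]
 [-0.035  0.012]
 [-0.033  0.009]
 [-0.039  0.018]
 [-0.041  0.015]
 [-0.033  0.013]
 [-0.037  0.013]
 [-0.03   0.007]
 [-0.038  0.014]
 [-0.03   0.006]]
top 0
```

The side view shows the pin untouched at (378,222), with the fingertip ending at (360,158). By depth the tip is about 30 mm higher than the reported TCP, so the finger passed over the pin. I'll back off, lower the hand and check the tip height.

```bash
python3 -m creep '[{"wx":0,"wy":0,"wz":0,"tx":25,"ty":-4,"tz":0,"gripper":-1},{"wx":0,"wy":0,"wz":0,"tx":52,"ty":-8,"tz":0,"gripper":-1},{"wx":0,"wy":0,"wz":0,"tx":52,"ty":-8,"tz":0,"gripper":-1},{"wx":0,"wy":0,"wz":0,"tx":52,"ty":-8,"tz":8,"gripper":-1},{"wx":0,"wy":0,"wz":0,"tx":52,"ty":-8,"tz":12,"gripper":-1}]'
cat >> h.py <<'E'
def tip():
    p,W=cloud("side"); o=get_obs(); t=o["tool_pos"]
    dark=(p.max(-1)<60)&(np.hypot(W[...,0]-t[0],W[...,1]-t[1])<.05)&(W[...,2]>.025)&(W[...,2]<.2)
    q=W[dark]; q=q[np.argsort(q[:,2])]
    print("tcp",t.round(4),w2u(t).round(4),"tip low z",q[:8,2].round(3),"mid xy lower 25mm",w2u(q[q[:,2]<q[0,2]+.025]).mean(0).round(4),"F",o["force"].round(1))
    return p
E
python3 - <<'E'
from h import *
import cv2
p=tip(); cv2.imwrite("pics/s3.png",cv2.resize(p[150:310,260:440],None,fx=3.5,fy=3.5)[:,:,::-1])
E
```

```text
time_s: 5.02
tool_pos: [0.4875, 0.1394, 0.039]
tool_rot: [180.0, 0.0, 119.3]
force: [-1.0, -1.4, -0.4]
grip_width: 0.0005
grasp_force: 0.0
tcp [0.4869 0.1386 0.0381] [-0.0561 -0.0226] tip low z [0.041 0.072 0.073 0.073 0.074 0.074 0.074 0.074] mid xy lower 25mm [-0.0362 -0.0033] F [-0.9 -0.2 -0.7]
```

View pics/s3.png

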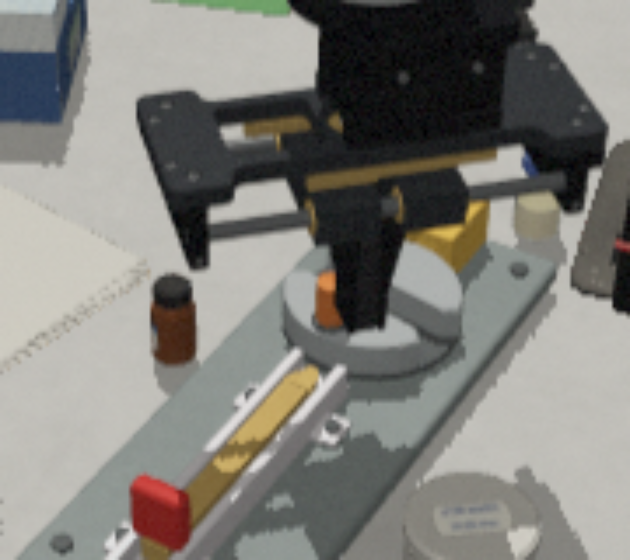

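Run:
```python
from h import *
i=optics.camera_info("side"); f=240/np.tan(np.radians(i["fovy"])/2); R=np.array(i["R"]); C=-R.T@i["t"]
for px in ((350,219.5),(363,243)):
    d=R.T@np.array([(px[0]-i["cx"])/f,(px[1]-i["cy"])/f,1])
    for z in (.04,.05,.06,.07,.08): 
        X=C+d*(z-C[2])/d[2]; print(px,z,w2u(X).round(4))
p,W=cloud("side")
# patch depth along the finger column
for r in range(232,246): print(r,p[r,363],W[r,363].round(3),w2u(W[r,363]).round(3))
w,V=cloud("wrist"); print(nets.place_of("crank_pin","wrist")[:1])
```

```text
(350, 219.5) 0.04 [0.0166 0.0401]
(350, 219.5) 0.05 [0.005  0.0338]
(350, 219.5) 0.06 [-0.0066  0.0275]
(350, 219.5) 0.07 [-0.0182  0.0213]
(350, 219.5) 0.08 [-0.0298  0.015 ]
(363, 243) 0.04 [-0.0295 -0.0112]
(363, 243) 0.05 [-0.0403 -0.0166]
(363, 243) 0.06 [-0.0511 -0.022 ]
(363, 243) 0.07 [-0.0619 -0.0274]
(363, 243) 0.08 [-0.0727 -0.0328]
232 [27 28 25] [0.484 0.147 0.094] [-0.064 -0.027]
233 [24 18 22] [0.484 0.151 0.095] [-0.068 -0.029]
234 [24 22 22] [0.483 0.152 0.093] [-0.068 -0.03 ]
235 [29 27 31] [0.484 0.149 0.089] [-0.065 -0.028]
236 [27 24 26] [0.484 0.149 0.088] [-0.066 -0.029]
237 [27 25 30] [0.483 0.151 0.087] [-0.067 -0.03 ]
238 [28 27 30] [0.483 0.15  0.084] [-0.066 -0.029]
239 [21 16 23] [0.484 0.149 0.081] [-0.065 -0.028]
240 [25 23 26] [0.483 0.149 0.079] [-0.065 -0.029]
241 [26 26 26] [0.484 0.148 0.076] [-0.064 -0.028]
242 [27 24 24] [0.483 0.15  0.076] [-0.066 -0.029]
243 [25 24 25] [0.483 0.15  0.074] [-0.066 -0.029]
244 [63 64 66] [0.483 0.149 0.071] [-0.065 -0.029]
245 [140 141 140] [0.49  0.114 0.039] [-0.033 -0.013]
[{'point': [0.5074, 0.1106, 0.0643], 'confidence': 0.62}]
```

The finger's xy matches the TCP, but its tip sits about 33 mm above the reported TCP. I'll lower the hand another 20 mm, to a tip height of about 52 mm.

```bash
python3 -m creep '[{"wx":0,"wy":0,"wz":0,"tx":0,"ty":0,"tz":7,"gripper":-1},{"wx":0,"wy":0,"wz":0,"tx":0,"ty":0,"tz":14,"gripper":-1},{"wx":0,"wy":0,"wz":0,"tx":0,"ty":0,"tz":20,"gripper":-1},{"wx":0,"wy":0,"wz":0,"tx":0,"ty":0,"tz":20,"gripper":-1}]'
python3 - <<'E'
from h import *
tip()
for a in (170,140,100,90):
    c=.033*np.array([np.cos(np.radians(a)),np.sin(np.radians(a))])-.017*np.array([1,1])/2**.5; go(*u2w(*c),.018,119.3)
E
```

```text
time_s: 5.55
tool_pos: [0.4861, 0.139, 0.0178]
tool_rot: [-179.8, -0.0, 119.2]
force: [0.2, 0.2, 0.0]
grip_width: 0.0007
grasp_force: 0.0
tcp [0.4866 0.1392 0.0185] [-0.0565 -0.0231] tip low z [0.049 0.049 0.051 0.051 0.051 0.051 0.052 0.052] mid xy lower 25mm [-0.0643 -0.0289] F [-0.2 -0.3  0.2]
t [-20.4   3.4   0.5] w [-0.1 -0.  -0.1] from [0.4866 0.1392 0.0185] [-179.9   -0.   119.2] F [-0.2 -0.3  0.2] time 5.6
t [-36.4   9.3   0.5] w [-0.1 -0.  -0.1] from [0.4866 0.1392 0.0185] [-179.9   -0.   119.2] F [-0.2 -0.3  0.2] time 5.6
t [-58.2   3.5   0.5] w [-0.1 -0.  -0.1] from [0.4866 0.1392 0.0185] [-179.9   -0.   119.2] F [-0.2 -0.3  0.2] time 5.6
t [-62.6  -0.2   0.5] w [-0.1 -0.  -0.1] from [0.4866 0.1392 0.0185] [-179.9   -0.   119.2] F [-0.2 -0.3  0.2] time 5.6
```

Tip is at 50 mm. Now I'll push the pin, gently.

```bash
python3 -m creep '[{"wx":0,"wy":0,"wz":0,"tx":-10,"ty":3,"tz":0,"gripper":-1},{"wx":0,"wy":0,"wz":0,"tx":-16,"ty":5,"tz":0,"gripper":-1},{"wx":0,"wy":0,"wz":0,"tx":-20,"ty":6,"tz":0,"gripper":-1},{"wx":0,"wy":0,"wz":0,"tx":-23,"ty":7,"tz":0,"gripper":-1},{"wx":0,"wy":0,"wz":0,"tx":-26,"ty":7,"tz":0,"gripper":-1}]'
python3 -m creep '[{"wx":0,"wy":0,"wz":0,"tx":-3,"ty":0,"tz":0,"gripper":-1},{"wx":0,"wy":0,"wz":0,"tx":-6,"ty":0,"tz":0,"gripper":-1},{"wx":0,"wy":0,"wz":0,"tx":-9,"ty":0,"tz":0,"gripper":-1},{"wx":0,"wy":0,"wz":0,"tx":-12,"ty":0,"tz":0,"gripper":-1},{"wx":0,"wy":0,"wz":0,"tx":-12,"ty":0,"tz":0,"gripper":-1}]'
python3 - <<'E'
from h import *
tip()
print([(w2u(r["point"]).round(4),round(r["confidence"],2)) for r in nets.place_of("crank_pin","side")][:2])
E
```

```text
time_s: 6.02
tool_pos: [0.507, 0.1223, 0.0201]
tool_rot: [179.9, -0.1, 119.3]
force: [-1.0, 4.3, -0.6]
grip_width: 0.0005
grasp_force: 1.7
time_s: 6.43
tool_pos: [0.5131, 0.109, 0.0199]
tool_rot: [179.9, 0.1, 119.2]
force: [1.3, 2.2, 0.8]
grip_width: 0.0004
grasp_force: 1.3
tcp [0.5128 0.109  0.0198] [-0.0346  0.0104] tip low z [0.041 0.051 0.053 0.053 0.053 0.053 0.053 0.053] mid xy lower 25mm [-0.0432  0.0054] F [1.8 1.8 0.4]
[(array([-0.027 ,  0.0161]), 0.67)]
```

```bash
python3 -m creep '[{"wx":0,"wy":0,"wz":0,"tx":-3,"ty":0,"tz":0,"gripper":-1},{"wx":0,"wy":0,"wz":0,"tx":-6,"ty":-1,"tz":0,"gripper":-1},{"wx":0,"wy":0,"wz":0,"tx":-9,"ty":-2,"tz":0,"gripper":-1},{"wx":0,"wy":0,"wz":0,"tx":-12,"ty":-3,"tz":0,"gripper":-1},{"wx":0,"wy":0,"wz":0,"tx":-15,"ty":-4,"tz":0,"gripper":-1}]'
python3 -m creep '[{"wx":0,"wy":0,"wz":0,"tx":-2,"ty":-1,"tz":0,"gripper":-1},{"wx":0,"wy":0,"wz":0,"tx":-4,"ty":-2,"tz":0,"gripper":-1},{"wx":0,"wy":0,"wz":0,"tx":-6,"ty":-3,"tz":0,"gripper":-1},{"wx":0,"wy":0,"wz":0,"tx":-6,"ty":-3,"tz":0,"gripper":-1}]'
python3 - <<'E'
from h import *
tip()
print([(w2u(r["point"]).round(4),round(r["confidence"],2)) for r in nets.place_of("crank_pin","side")][:2])
c=[-.012,.021]; go(*u2w(*c),.018,119.3)
E
```

```text
time_s: 6.95
tool_pos: [0.5167, 0.0946, 0.0199]
tool_rot: [179.9, 0.0, 119.2]
force: [2.3, 2.4, 0.1]
grip_width: 0.0007
grasp_force: 1.6
time_s: 7.28
tool_pos: [0.5159, 0.087, 0.0194]
tool_rot: [-179.9, 0.0, 119.2]
force: [0.6, 1.1, 0.3]
grip_width: 0.0008
grasp_force: 0.6
tcp [0.5156 0.087  0.0193] [-0.0142  0.0189] tip low z [0.051 0.051 0.052 0.053 0.053 0.053 0.053 0.053] mid xy lower 25mm [-0.0223  0.0135] F [ 0.7  0.7 -0.2]
[(array([-0.0044,  0.0276]), 0.64)]
t [-3.2  0.1  1.2] w [-0.1  0.  -0.1] from [0.5153 0.0871 0.0192] [-179.9    0.   119.2] F [-0.3  0.  -0.1] time 7.3833
```

```bash
python3 -m creep '[{"wx":0,"wy":0,"wz":0,"tx":-2,"ty":0,"tz":0,"gripper":-1},{"wx":0,"wy":0,"wz":0,"tx":-2,"ty":0,"tz":0,"gripper":-1},{"wx":0,"wy":0,"wz":0,"tx":10,"ty":0,"tz":0,"gripper":-1},{"wx":0,"wy":0,"wz":-7,"tx":14,"ty":0,"tz":-40,"gripper":-1},{"wx":0,"wy":0,"wz":-14,"tx":14,"ty":0,"tz":-80,"gripper":-1}]'
python3 -c "
from h import *
go(*u2w(-.16,-.0),.13,164.3)"
```

```text
time_s: 7.8
tool_pos: [0.506, 0.1, 0.0978]
tool_rot: [-179.6, -0.1, 133.6]
force: [1.7, 1.4, -0.2]
grip_width: 0.0003
grasp_force: 0.0
t [ 74.8 113.5 -32.9] w [ -0.4  -0.2 -30.7] from [0.506  0.1    0.0978] [-1.796e+02 -1.000e-01  1.336e+02] F [ 1.7  1.4 -0.2] time 7.8
```

```bash
python3 -m creep '[{"wx":0,"wy":0,"wz":-7,"tx":20,"ty":30,"tz":-15,"gripper":-1},{"wx":0,"wy":0,"wz":-14,"tx":42,"ty":63,"tz":-33,"gripper":-1},{"wx":0,"wy":0,"wz":-21,"tx":63,"ty":95,"tz":-33,"gripper":-1},{"wx":0,"wy":0,"wz":-28,"tx":75,"ty":113,"tz":-33,"gripper":-1},{"wx":0,"wy":0,"wz":-30.7,"tx":75,"ty":113,"tz":-33,"gripper":-1}]'
python3 - <<'E'
from h import *
import cv2
p,W=cloud("top"); cv2.imwrite("pics/t4.png",cv2.resize(p[160:320,250:460],None,fx=3,fy=3)[:,:,::-1])
for q in ("crank_pin","slot"): print([(w2u(r["point"]).round(4),round(r["confidence"],2)) for r in nets.place_of(q,"top")][:2])
p,_=cloud("side")
print([(w2u(r["point"]).round(4),round(r["confidence"],2)) for r in nets.place_of("crank_pin","side")][:2])
U=w2u(W); s=(W[...,2]>.055)&(W[...,2]<.072)&(np.hypot(U[...,0],U[...,1])<.06); print("pin",s.sum(),U[s].mean(0))
s=(W[...,2]<.036)&(W[...,2]>.02)&(np.hypot(U[...,0],U[...,1])<.04); q=U[s]
print(len(q)); l=cv2.fitLine(q.astype("float32"),cv2.DIST_L2,0,.01,.01).ravel(); print("slot angle deg",np.degrees(np.arctan(l[1]/l[0])),l)
p,_=cloud("wrist"); 
for q in ("crank_pin","bar_tab","bar_nose","slot"): print(q,[(w2u(r["point"]).round(4),round(r["confidence"],2)) for r in nets.place_of(q,"wrist")][:2])
go(*u2w(-.230,0),.06,164.3)
E
```

```text
time_s: 8.22
tool_pos: [0.5398, 0.2391, 0.1323]
tool_rot: [179.9, -0.0, 164.7]
force: [-1.3, 0.9, 0.0]
grip_width: 0.0004
grasp_force: 0.0
[(array([-0.0009,  0.0317]), 0.74)]
[(array([-0.0042,  0.0002]), 0.74)]
[(array([-0.0057,  0.0297]), 0.68)]
pin 68 [-0.00217793  0.03333265]
398
slot angle deg 1.0827736 [0.9998214  0.01889684 0.00774047 0.00405665]
crank_pin [(array([-0.0037,  0.0334]), 0.96)]
bar_tab [(array([-0.3056, -0.132 ]), 0.87), (array([-0.1946, -0.0017]), 0.55)]
bar_nose [(array([-0.0602,  0.0039]), 0.67), (array([ 0.0037, -0.0005]), 0.41)]
slot [(array([0.0014, 0.0007]), 0.55)]
t [ 4.2 69.8 72.7] w [ 0.   0.  -0.4] from [0.5404 0.2317 0.1327] [180.    0.  163.9] F [-0.2  0.  -0.4] time 8.7167
```

View pics/t4.png

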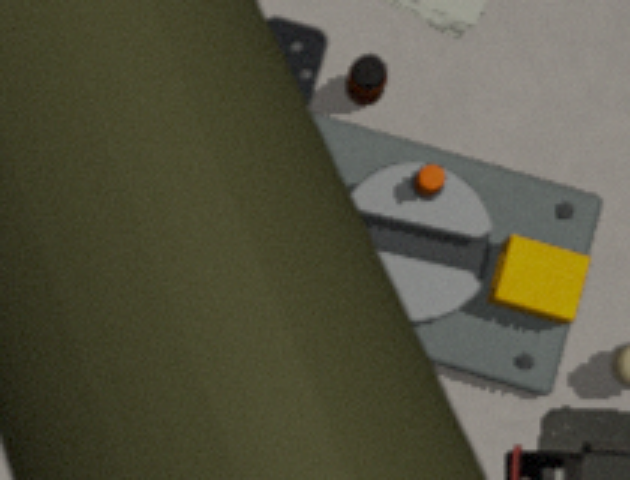

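The slot at (430,240) now lies along the bar's line, within about 4°, and the pin at (431,181) is on the +y side. Next I'll go behind the tab.

```bash
python3 -m creep '[{"wx":0,"wy":0,"wz":-0.4,"tx":4,"ty":30,"tz":0,"gripper":-1},{"wx":0,"wy":0,"wz":-0.4,"tx":4,"ty":65,"tz":10,"gripper":-1},{"wx":0,"wy":0,"wz":-0.4,"tx":4,"ty":70,"tz":40,"gripper":-1},{"wx":0,"wy":0,"wz":-0.4,"tx":4,"ty":70,"tz":70,"gripper":-1},{"wx":0,"wy":0,"wz":-0.4,"tx":4,"ty":70,"tz":72,"gripper":-1}]'
python3 - <<'E'
from h import *
tip()
print([(w2u(r["point"]).round(4),round(r["confidence"],2)) for r in nets.place_of("bar_tab","side")][:3])
p,W=cloud("side"); U=w2u(W)
r=p.astype(int); m=(r[...,0]>110)&(r[...,1]<50)&(abs(U[...,1])<.03)&(U[...,0]<-.15)&(U[...,0]>-.25)&(W[...,2]>.035)&(W[...,2]<.075)
q=U[m]; print(m.sum(),np.percentile(q,[3,50,97],0).round(4))
go(*u2w(-.230,0),.014,164.3)
E
```

```text
time_s: 9.13
tool_pos: [0.5517, 0.2993, 0.0546]
tool_rot: [-179.6, -0.4, 164.4]
force: [-1.9, -0.8, -1.7]
grip_width: 0.0002
grasp_force: 0.0
tcp [0.553  0.2991 0.0569] [-0.2284 -0.0024] tip low z [0.087 0.088 0.088 0.088 0.088 0.089 0.089 0.089] mid xy lower 25mm [-0.2345 -0.01  ] F [0.  0.1 0.5]
[(array([-0.3092, -0.1298]), 0.92), (array([-0.1967,  0.0051]), 0.91)]
210 [[-0.2002 -0.0145]
 [-0.1985 -0.005 ]
 [-0.1913  0.0076]]
t [ 0.6 -0.4 47.5] w [ 0.  0. -0.] from [0.5564 0.3001 0.0615] [180.    0.  164.3] F [ 0.  -0.   0.6] time 9.2833
```

```bash
python3 -m creep '[{"wx":0,"wy":0,"wz":0,"tx":0.6,"ty":0,"tz":15,"gripper":-1},{"wx":0,"wy":0,"wz":0,"tx":0.6,"ty":0,"tz":30,"gripper":-1},{"wx":0,"wy":0,"wz":0,"tx":0.6,"ty":0,"tz":42,"gripper":-1},{"wx":0,"wy":0,"wz":0,"tx":0.6,"ty":0,"tz":46,"gripper":-1},{"wx":0,"wy":0,"wz":0,"tx":0.6,"ty":0,"tz":46,"gripper":-1}]'
python3 - <<'E'
from h import *
tip(); go(*u2w(-.200,0),.014,164.3)
E
python3 -m creep '[{"wx":0,"wy":0,"wz":0,"tx":0,"ty":-5,"tz":0,"gripper":-1},{"wx":0,"wy":0,"wz":0,"tx":0,"ty":-10,"tz":0,"gripper":-1},{"wx":0,"wy":0,"wz":0,"tx":0,"ty":-13,"tz":0,"gripper":-1},{"wx":0,"wy":0,"wz":0,"tx":0,"ty":-16,"tz":0,"gripper":-1},{"wx":0,"wy":0,"wz":0,"tx":0,"ty":-19,"tz":0,"gripper":-1}]'
python3 -c "
from h import *
print(w2u(get_obs()['tool_pos'])); go(*u2w(-.077,0),.014,164.3)"
```

```text
time_s: 9.7
tool_pos: [0.5553, 0.3005, 0.0147]
tool_rot: [-180.0, -0.0, 164.3]
force: [0.4, 0.5, 0.9]
grip_width: 0.0007
grasp_force: 0.0
tcp [0.5557 0.3009 0.0154] [-0.2309 -0.0003] tip low z [0.048 0.048 0.048 0.049 0.049 0.049 0.05  0.05 ] mid xy lower 25mm [-0.2364 -0.0078] F [-0.2  0.5 -0.3]
t [ -0.2 -30.9   1.3] w [0. 0. 0.] from [0.5557 0.3009 0.0154] [180.    0.  164.3] F [-0.2  0.5 -0.3] time 9.75
time_s: 10.17
tool_pos: [0.5503, 0.2822, 0.015]
tool_rot: [180.0, 0.0, 164.3]
force: [0.7, 1.1, 0.3]
grip_width: 0.0004
grasp_force: 0.0
[-0.21150029 -0.00046963]
t [  -0.4 -134.5    0.9] w [0. 0. 0.] from [0.5503 0.2822 0.015 ] [180.    0.  164.3] F [0.7 1.1 0.3] time 10.1667
```

```bash
python3 -m creep '[{"wx":0,"wy":0,"wz":0,"tx":0,"ty":-4,"tz":0,"gripper":-1},{"wx":0,"wy":0,"wz":0,"tx":0,"ty":-8,"tz":0,"gripper":-1},{"wx":0,"wy":0,"wz":0,"tx":0,"ty":-12,"tz":0,"gripper":-1},{"wx":0,"wy":0,"wz":0,"tx":0,"ty":-16,"tz":0,"gripper":-1},{"wx":0,"wy":0,"wz":0,"tx":0,"ty":-20,"tz":0,"gripper":-1}]'
python3 - <<'E'
from h import *
tip()
for q in ("bar_tab","bar_nose"): print([(w2u(r["point"]).round(4),round(r["confidence"],2)) for r in nets.place_of(q,"side")][:3])
E
```

```text
time_s: 10.58
tool_pos: [0.5448, 0.2635, 0.0148]
tool_rot: [180.0, 0.0, 164.4]
force: [0.8, 1.5, 0.6]
grip_width: 0.0003
grasp_force: 0.8
tcp [0.5446 0.2623 0.0147] [-0.1908 -0.0005] tip low z [0.048 0.048 0.049 0.049 0.049 0.049 0.049 0.049] mid xy lower 25mm [-0.198  -0.0078] F [-0.   0.3  1.3]
[(array([-0.1805,  0.0024]), 0.72), (array([-0.3073, -0.1279]), 0.56)]
[(array([-0.0439,  0.001 ]), 0.96), (array([-0.3146, -0.2218]), 0.74)]
```

```bash
python3 -m creep '[{"wx":0,"wy":0,"wz":0,"tx":0,"ty":-4,"tz":0,"gripper":-1},{"wx":0,"wy":0,"wz":0,"tx":0,"ty":-8,"tz":0,"gripper":-1},{"wx":0,"wy":0,"wz":0,"tx":0,"ty":-12,"tz":0,"gripper":-1},{"wx":0,"wy":0,"wz":0,"tx":0,"ty":-16,"tz":0,"gripper":-1},{"wx":0,"wy":0,"wz":0,"tx":0,"ty":-20,"tz":0,"gripper":-1}]'
python3 -m creep '[{"wx":0,"wy":0,"wz":0,"tx":0,"ty":-4,"tz":0,"gripper":-1},{"wx":0,"wy":0,"wz":0,"tx":0,"ty":-8,"tz":0,"gripper":-1},{"wx":0,"wy":0,"wz":0,"tx":0,"ty":-12,"tz":0,"gripper":-1},{"wx":0,"wy":0,"wz":0,"tx":0,"ty":-16,"tz":0,"gripper":-1},{"wx":0,"wy":0,"wz":0,"tx":0,"ty":-20,"tz":0,"gripper":-1}]'
python3 - <<'E'
from h import *
tip()
for q in ("bar_tab","bar_nose"): print([(w2u(r["point"]).round(4),round(r["confidence"],2)) for r in nets.place_of(q,"side")][:3])
E
```

```text
time_s: 11.15
tool_pos: [0.5392, 0.2436, 0.0145]
tool_rot: [-180.0, -0.0, 164.3]
force: [1.0, 1.5, -0.4]
grip_width: 0.0006
grasp_force: 0.6
time_s: 11.57
tool_pos: [0.5338, 0.2244, 0.0145]
tool_rot: [-180.0, -0.0, 164.3]
force: [0.4, 0.8, -1.1]
grip_width: 0.0005
grasp_force: 0.5
tcp [0.5336 0.2233 0.0145] [-0.1503 -0.0005] tip low z [0.047 0.048 0.048 0.048 0.048 0.049 0.049 0.049] mid xy lower 25mm [-0.1574 -0.0078] F [-0.6  0.   0.1]
[(array([-0.142 ,  0.0053]), 0.81), (array([-0.3094, -0.1322]), 0.71)]
[(array([-0.0033,  0.0018]), 0.86), (array([-0.3138, -0.2227]), 0.71)]
```

```bash
python3 -m creep '[{"wx":0,"wy":0,"wz":0,"tx":0,"ty":-5,"tz":0,"gripper":-1},{"wx":0,"wy":0,"wz":0,"tx":0,"ty":-10,"tz":0,"gripper":-1},{"wx":0,"wy":0,"wz":0,"tx":0,"ty":-15,"tz":0,"gripper":-1},{"wx":0,"wy":0,"wz":0,"tx":0,"ty":-20,"tz":0,"gripper":-1},{"wx":0,"wy":0,"wz":0,"tx":0,"ty":-25,"tz":0,"gripper":-1}]'
python3 -m creep '[{"wx":0,"wy":0,"wz":0,"tx":0,"ty":-4,"tz":0,"gripper":-1},{"wx":0,"wy":0,"wz":0,"tx":0,"ty":-8,"tz":0,"gripper":-1},{"wx":0,"wy":0,"wz":0,"tx":0,"ty":-12,"tz":0,"gripper":-1},{"wx":0,"wy":0,"wz":0,"tx":0,"ty":-16,"tz":0,"gripper":-1},{"wx":0,"wy":0,"wz":0,"tx":0,"ty":-20,"tz":0,"gripper":-1}]'
python3 - <<'E'
from h import *
tip(); 
for q in ("bar_tab","bar_nose"): print([(w2u(r["point"]).round(4),round(r["confidence"],2)) for r in nets.place_of(q,"side")][:3])
E
```

```text
time_s: 12.13
tool_pos: [0.5271, 0.2004, 0.0147]
tool_rot: [180.0, 0.0, 164.3]
force: [-0.1, 1.2, 1.8]
grip_width: 0.0006
grasp_force: 0.8
time_s: 12.55
tool_pos: [0.5218, 0.1814, 0.0147]
tool_rot: [180.0, 0.0, 164.4]
force: [0.3, 1.5, 0.2]
grip_width: 0.0007
grasp_force: 0.9
tcp [0.5216 0.1803 0.0146] [-0.1056 -0.0005] tip low z [0.046 0.046 0.048 0.048 0.049 0.049 0.049 0.049] mid xy lower 25mm [-0.1129 -0.0085] F [0.2 1.4 0.9]
[(array([-0.3095, -0.1272]), 0.95), (array([-0.0947,  0.0013]), 0.77)]
[(array([-0.3146, -0.2211]), 0.84), (array([0.0414, 0.0021]), 0.71)]
```

```bash
python3 -m creep '[{"wx":0,"wy":0,"wz":0,"tx":0,"ty":-4,"tz":0,"gripper":-1},{"wx":0,"wy":0,"wz":0,"tx":0,"ty":-8,"tz":0,"gripper":-1},{"wx":0,"wy":0,"wz":0,"tx":0,"ty":-12,"tz":0,"gripper":-1},{"wx":0,"wy":0,"wz":0,"tx":0,"ty":-16,"tz":0,"gripper":-1},{"wx":0,"wy":0,"wz":0,"tx":0,"ty":-20,"tz":0,"gripper":-1}]'
python3 -m creep '[{"wx":0,"wy":0,"wz":0,"tx":0,"ty":-2,"tz":0,"gripper":-1},{"wx":0,"wy":0,"wz":0,"tx":0,"ty":-4,"tz":0,"gripper":-1},{"wx":0,"wy":0,"wz":0,"tx":0,"ty":-6,"tz":0,"gripper":-1},{"wx":0,"wy":0,"wz":0,"tx":0,"ty":-8,"tz":0,"gripper":-1},{"wx":0,"wy":0,"wz":0,"tx":0,"ty":-8,"tz":0,"gripper":-1}]'
cat > chk.py <<'E'
from h import *
tip(); 
for c in ("side","top"):
    p,W=cloud(c); U=w2u(W); r=p.astype(int); m=(r[...,0]>110)&(r[...,1]<50)&(abs(U[...,1])<.025)&(U[...,0]<-.03)&(U[...,0]>-.25)&(W[...,2]>.035)&(W[...,2]<.075)
    if m.any(): print(c,m.sum(),"tab x pct",np.percentile(U[m][:,0],[3,50,97]).round(4))
    print([(w2u(x["point"]).round(4),round(x["confidence"],2)) for x in nets.place_of("bar_tab",c)][:3])
E
python3 chk.py
```

```text
time_s: 13.12
tool_pos: [0.5161, 0.1618, 0.0144]
tool_rot: [-180.0, -0.0, 164.3]
force: [-0.0, 0.9, -0.8]
grip_width: 0.0007
grasp_force: 0.6
time_s: 13.53
tool_pos: [0.5141, 0.1541, 0.0146]
tool_rot: [-180.0, -0.0, 164.3]
force: [-0.0, 0.1, 0.4]
grip_width: 0.0006
grasp_force: 0.0
tcp [0.5143 0.1541 0.0146] [-0.0784 -0.0004] tip low z [0.047 0.047 0.047 0.048 0.049 0.049 0.049 0.05 ] mid xy lower 25mm [-0.0842 -0.0091] F [ 0.7 -0.2 -0.3]
side 21 tab x pct [-0.0712 -0.0679 -0.061 ]
[(array([-0.068 ,  0.0038]), 0.89), (array([-0.308 , -0.1313]), 0.85)]
[(array([-0.3054, -0.1319]), 0.58)]
```

```bash
python3 -m creep '[{"wx":0,"wy":0,"wz":0,"tx":0,"ty":-1,"tz":0,"gripper":-1},{"wx":0,"wy":0,"wz":0,"tx":0,"ty":-2,"tz":0,"gripper":-1},{"wx":0,"wy":0,"wz":0,"tx":0,"ty":-3,"tz":0,"gripper":-1},{"wx":0,"wy":0,"wz":0,"tx":0,"ty":-3,"tz":0,"gripper":-1},{"wx":0,"wy":0,"wz":0,"tx":0,"ty":-3,"tz":0,"gripper":-1}]'
python3 -c "
from h import *
for _ in range(3): optics.read_camera('wrist'); o=get_obs(); print(w2u(o['tool_pos']).round(4),o['force'].round(1),o['grasp_force'])"
```

```text
time_s: 14.2
tool_pos: [0.5135, 0.1518, 0.0146]
tool_rot: [180.0, 0.0, 164.3]
force: [-0.2, 0.5, 0.1]
grip_width: 0.0003
grasp_force: 0.5
[-0.076  -0.0006] [0.4 1.8 0.2] 0.5229225754737854
[-0.0759 -0.0006] [-0.  1. -0.] 0.5270055681467056
[-0.0759 -0.0006] [0.5 0.9 0.8] 0.5366115644574165
```

There is now a steady force of about 1 N with the hand still, so the nose is on the buffer. I'll back off and rise.

```bash
python3 -m creep '[{"wx":0,"wy":0,"wz":0,"tx":0,"ty":3,"tz":0,"gripper":-1},{"wx":0,"wy":0,"wz":0,"tx":0,"ty":15,"tz":0,"gripper":-1},{"wx":0,"wy":0,"wz":0,"tx":0,"ty":40,"tz":0,"gripper":-1},{"wx":0,"wy":0,"wz":0,"tx":0,"ty":60,"tz":-30,"gripper":-1},{"wx":0,"wy":0,"wz":0,"tx":0,"ty":80,"tz":-60,"gripper":-1}]'
python3 -m creep '[{"wx":0,"wy":0,"wz":0,"tx":40,"ty":40,"tz":-30,"gripper":-1},{"wx":0,"wy":0,"wz":0,"tx":60,"ty":80,"tz":-60,"gripper":-1},{"wx":0,"wy":0,"wz":0,"tx":80,"ty":120,"tz":-90,"gripper":-1},{"wx":0,"wy":0,"wz":0,"tx":100,"ty":150,"tz":-90,"gripper":-1},{"wx":0,"wy":0,"wz":0,"tx":100,"ty":150,"tz":-90,"gripper":-1}]'
python3 - <<'E'
from h import *
import cv2
from h import *
for c in ("side","top"):
    p,W=cloud(c); cv2.imwrite(f"pics/end_{c}.png",cv2.resize(p[150:330,240:460],None,fx=3,fy=3)[:,:,::-1])
    for q in ("bar_tab","crank_pin","lock_bar","amber_vial","stir_tin","dye_bottle","clear_vial"):
        f=w2u if q in("bar_tab","crank_pin","lock_bar") else (lambda x:np.array(x))
        print(c,q,[(f(x["point"]).round(4),round(x["confidence"],2)) for x in nets.place_of(q,c)][:2])
E
```

```text
time_s: 14.77
tool_pos: [0.5334, 0.2298, 0.0734]
tool_rot: [-179.8, -0.2, 164.4]
force: [0.8, -0.7, 0.9]
grip_width: 0.0006
grasp_force: 0.0
time_s: 15.18
tool_pos: [0.4784, 0.4039, 0.1666]
tool_rot: [179.8, 0.0, 164.4]
force: [0.3, 0.3, 0.1]
grip_width: 0.0006
grasp_force: 0.0
side bar_tab [(array([-0.3085, -0.1309]), 0.7)]
side crank_pin [(array([-0.0038,  0.029 ]), 0.94)]
side lock_bar [(array([-0.3141, -0.1731]), 0.68), (array([-0.0017,  0.    ]), 0.52)]
side amber_vial []
side stir_tin [(array([ 0.4178,  0.2123, -0.0034]), 0.98)]
side dye_bottle [(array([ 0.662 ,  0.2286, -0.0013]), 0.69)]
side clear_vial [(array([ 0.4306, -0.0497,  0.0017]), 0.53)]
top bar_tab [(array([-0.0677,  0.0004]), 0.88), (array([-0.3039, -0.1281]), 0.83)]
top crank_pin [(array([0.0003, 0.0336]), 0.7)]
top lock_bar [(array([-0.3092, -0.1761]), 0.74), (array([0.0002, 0.0034]), 0.66)]
top amber_vial [(array([ 0.5898,  0.1053, -0.0022]), 0.45), (array([0.5123, 0.1437, 0.0564]), 0.19)]
top stir_tin [(array([ 0.4177,  0.2116, -0.001 ]), 0.78), (array([0.4807, 0.0334, 0.0346]), 0.41)]
top dye_bottle [(array([ 0.6635,  0.2271, -0.0035]), 0.78)]
top clear_vial [(array([ 0.433 , -0.0493,  0.0011]), 0.62), (array([0.5125, 0.1415, 0.0598]), 0.59)]
```

View pics/end_side.png

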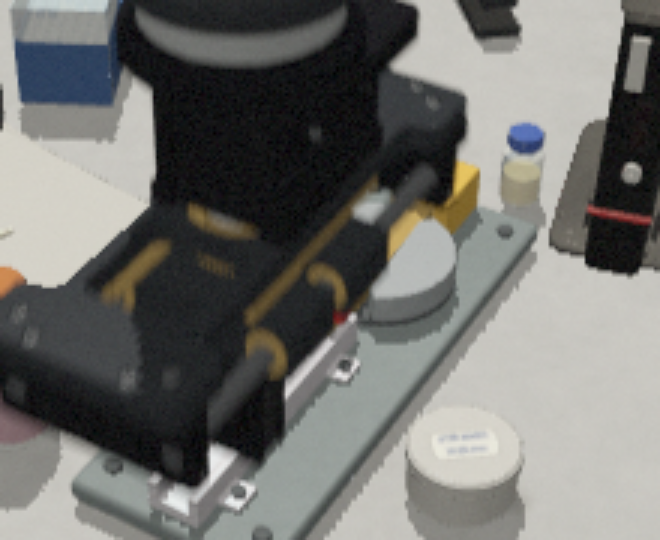

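The side view shows the hand clear at height and the tin at (465,460) undisturbed. The red tab is up near the disc at (340,318). The top camera puts the tab face at -68 mm, so the nose is about 71 mm in. Handing in.

```bash
python3 -c "
from cell import env
print(env.sign_off())"
```

```text
the job is handed in; nothing more can be done
None
```

The job is handed in: the slot is in line, the bar's nose is home against the catch buffer at about 71 mm past the disc's axis, the vials, tin and bottle are where they were, and the hand is clear (sign-off gave no pass/fail result).

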